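Lay the drying whetstone down on the sharpening bridge

TASK

Two whetstones stand on edge, drying, along the two sides of the sharpening bridge. With the fingertips only, tip the long thin one over towards the middle so that it lies flat on the planks, then push it along the bridge until its end sits square and snug against the stop strip at the far end. Do not pick anything up, and leave the short thick stone standing and everything else where it is.

Things in the scene. Friction and masses are not known exactly. Their poses are not given: they have to be found in the camera images.
- long_stone: buff whetstone, 180 x 25 x 60 mm (its x, y, z), 0.45-0.75 kg, origin at its centre. Starts on its 25 mm edge, z up, x along the bridge to the far end (within 0.1 rad), centre 77 (+-7) mm left or right of the bridge's centre line. Either broad face may end on top. Pushed near its top (2-4 N) it falls over past 0.4 rad of lean; pushed below half height it may slide. Flat, it slides with 3-10 N
- bridge: the sharpening bridge, fixed: a board of four planks, 400 mm long (its x, away from the robot) and 240 mm wide (its y, to the left), across a shallow empty steel basin (350 x 320 mm, rim 82 mm high). The top of the planks is level, 100 mm above the bench. Origin on the bench under the middle of the board, z up
- stop (a point): on the bridge, the middle of the stop strip's near face, where it meets the planks: 165 mm along +x from the bridge's centre, 100 mm up. The strip runs across the bridge (along its y), 220 mm long, 22 mm thick, 16 mm high, with its near face looking back to the robot (bridge -x). The stone pushed home at one point of its end may swing askew; pushed at both sides of its end it stays square
- short_stone: the coarse whetstone that stays: 115 x 36 x 60 mm (x, y, z), standing on edge near the other side of the bridge, its centre 77 mm (give or take 7) from the centre line. Origin at its centre, z up. Loose
- dresser: small dressing stone, 45 x 24 x 22 mm, lying on the planks at the near left corner of the bridge. Origin at its centre. Loose
- knife: carving knife, 185 mm long (along x, blade to +x), 18 mm wide, 15 mm high, lying on the bench left of the basin. Origin on the bench under the handle. Loose
- chisel: flat chisel, 190 mm long (along x, blade to +x), 18 mm wide, 16 mm high, lying on the bench right of the basin. Origin on the bench under the handle. Loose
- mallet: small wooden mallet lying on the bench right of the basin: head 42 mm thick and 78 mm long, 110 mm along +x from its origin, handle back to 50 mm behind the origin. Loose
- oil_bottle: amber oil bottle with a white cap, 42 mm across, 95 mm tall, standing on the bench left of the basin. Origin under its base. Loose
There are look-alikes about, which are no part of the job. What is shaped like the long_stone but turquoise is not meant. Leave any pink look-alike of the short_stone alone.

How it is judged:
By the outcome, as a careful person would: the job done as asked, in the order asked, and still so for the second after the job is handed in, with the robot touching nothing.
It also fails if it takes over 48 s, if anything falls off the work surface, if the arm or the gripper's body presses on something with over 40 N, if the wrist force passes 120 N, or if a joint passes its speed limit or range.

ROBOT

A 6-joint arm with a two-finger parallel gripper is mounted at the origin on the work surface. World frame = base frame: x ahead of the robot, y to its left, z up, the work surface at z = 0. Lengths are in m, angles in degrees, forces in N, time in s.
With the tool pointing down it reaches from about 0.275 to 0.725 m from the base axis. Payload 5.6 kg.
Tool frame: the origin (TCP) lies at the very end of the fingers, on their centre line; the grasp point (between the pads) lies 19 mm behind it; z points along the fingers, y is the line along which they close (so a half turn about z gives the same grasp; the last joint's range is limited). The gripper opens to 85 mm and grips with 20 to 120 N. Pads are 22 mm wide; open, the fingers measure 114 mm over their backs; the gripper's body (76 mm by 85 mm) begins 54 mm behind the grasp point. The pads swing forward as they close: fully open they stand 13 mm farther back than shut.
Start: joints at [-58.751, 14.616, 6.199, 0, -81.583, -16.306], TCP at [0.142, -0.531, 0.231] pointing down, gripper open.
Joint ranges: [-168.99, 168.99], [-69.2, 112.95], [-62.41, 85.93], [-164.36, 98.24], [-168.68, -3.75], [-174.98, 174.98]. Speed limits (degrees/s): [147.25, 147.25, 180, 180, 180, 180].

INTERFACE

Orientations are given as [roll, pitch, yaw] about the fixed x, y, z axes, in that order (R = Rz(yaw) Ry(pitch) Rx(roll)).
In Python, from bench import r, hand, kinematics, cams gives the robot as it stands. Calls block until the motion is done:
- r.move_ptp(position, orientation): joint-space move of the TCP to a pose.
- r.move_l(position, speed=0.15, orientation=None, guard=None): straight line of the TCP; orientation=None keeps the orientation; speed is the mean speed in m/s. With guard (N) it stops when the force on the tool has changed by that much, and returns True; else False.
- r.movej(angles): joint-space move.
- hand.set_gripper(opening, strength=None): opening from 0.0 (shut) to 1.0 (fully open); strength is the grip in N (None keeps the last); returns when the fingers have stopped.
- r.hold(seconds).
- kinematics.solve_ik(position, orientation): joint angles nearest the present ones, or None.
- cams.snapshot(name): name is "scene" or "side" or "wrist"; returns (picture, depth): 384x512x3 uint8, blue, green, red; 384x512 float32, m along the optical axis (not along the pixel's ray), 0 where there is no reading.
- cams.calibration(name): a dict with "vertical_fov" (degrees; the focal length in pixels is half the picture's height over the tangent of half this angle, whatever the lens; pixels are square), "cx", "cy" (the principal point, pixels), "world_to_cam" (4x4, takes a point from world to camera coordinates); the wrist camera has in their place "mount" (4x4, takes a point from camera to tool coordinates, whose origin is the TCP and whose axes are the flange's). Camera axes: x right, y down, z forward; pixel columns grow to the right and rows downward; lengths in m; the calibration is good to about 2 mm. The wrist camera is an equidistant fisheye: a pixel r from the principal point sees the ray r / f radians off the axis. A picture is of the moment at which its call begins: read the wrist's pose just before it. calibration takes no time and is no camera call.
A pose or a line that the arm cannot do raises r.PlanningError and nothing moves.
- r.job_done(): hands the job in; it is judged then, once.
Readings, each from a call of its own:
- r.get_time_s(): time.
- r.get_qpos(): joint angles.
- r.get_qd(): joint speeds.
- r.get_joint_efforts(): joint torques, N m.
- r.get_eef_pos(): TCP position.
- r.get_ee_rot(): TCP orientation.
- r.get_wrist_force(): force on the tool from outside, world axes, zero at the start.
- r.get_torque(): the same for the moment, N m.
- r.get_gripper_width(): opening from 0.0 (shut) to 1.0 (fully open).
- r.get_gripper_force(): force on a finger pad.
Only numpy, scipy, OpenCV 4.12 (cv2) and the standard library are available. Lean on these libraries where they do the work, as an engineer would, in place of code of your own. Each camera call takes 0.05 s, during which the arm holds its last target. There are 200 camera calls.

## Working session

There is one attempt and no reset: what is moved stays moved. The work goes in short steps, each a Python script; the robot and the scene stay as the last script left them, time stands still between calls to the robot, and variables do not carry over. Pictures are saved under pics/ and viewed, at most 10 in all, crops included, and the job is handed in when it is done.

```bash
mkdir -p pics; ls
cat > h.py <<'E'
import numpy as np, cv2
from bench import r, hand, kinematics, cams
def cloud(n):
    im,d=cams.snapshot(n); c=cams.calibration(n)
    f=im.shape[0]/2/np.tan(np.radians(c["vertical_fov"]/2))
    v,u=np.mgrid[:im.shape[0],:im.shape[1]]
    p=np.stack([(u-c["cx"])/f*d,(v-c["cy"])/f*d,d,np.ones_like(d)],-1)@np.linalg.inv(np.array(c["world_to_cam"])).T
    p=p[...,:3]; p[d==0]=np.nan
    return im,p
E
python3 - <<'E'
from h import *
for n in("scene","side"):
    im,p=cloud(n); cv2.imwrite(f"pics/{n}.png",im); np.save(f"{n}.npy",p)
    print(n,cams.calibration(n))
    m=abs(p[...,2]-.1)<.005; print(m.sum(), np.nanmin(p[m],0),np.nanmax(p[m],0))
print(r.get_ee_rot(),r.get_time_s(),cams.calibration("wrist"))
E
```

```text
pics
scene {'vertical_fov': 45.96303507685032, 'cx': 263.87548199165803, 'cy': 188.9414474503829, 'world_to_cam': array([[ 0.61277229,  0.79010905,  0.01542101, -0.36295561],
       [ 0.54794708, -0.41073955, -0.72872973, -0.21966666],
       [-0.56944194,  0.45499528, -0.68462776,  1.63500916],
       [ 0.        ,  0.        ,  0.        ,  1.        ]])}
6674 [-0.98581584 -0.63851536  0.09502943] [0.81101809 1.75038856 0.10499285]
side {'vertical_fov': 53.474720407421785, 'cx': 253.29416736023552, 'cy': 183.01625303013805, 'world_to_cam': array([[-0.70618658, -0.70792439,  0.0119823 ,  0.3989603 ],
       [-0.39886269,  0.38378701, -0.83283617,  0.27098417],
       [ 0.58498639, -0.59291702, -0.55338986,  0.7828422 ],
       [ 0.        ,  0.        ,  0.        ,  1.        ]])}
7420 [-0.07931152 -2.43380626  0.09502039] [1.92440168 0.65630449 0.10499575]
[ 1.79904681e+02 -3.10613515e-03 -1.65063154e+02] 0.1 {'vertical_fov': 65.70646984690485, 'cx': 254.59620876076076, 'cy': 190.43867181950787, 'mount': array([[ 8.00843352e-04, -9.65759669e-01, -2.59437123e-01,
         6.42019533e-02],
       [ 9.99999554e-01,  6.43398509e-04,  6.91784824e-04,
        -1.86278938e-04],
       [-5.01176425e-04, -2.59437561e-01,  9.65759753e-01,
        -1.43189823e-01],
       [ 0.00000000e+00,  0.00000000e+00,  0.00000000e+00,
         1.00000000e+00]])}
```

View pics/scene.png

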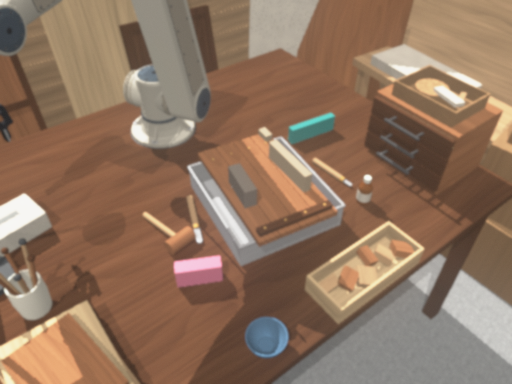

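View pics/side.png

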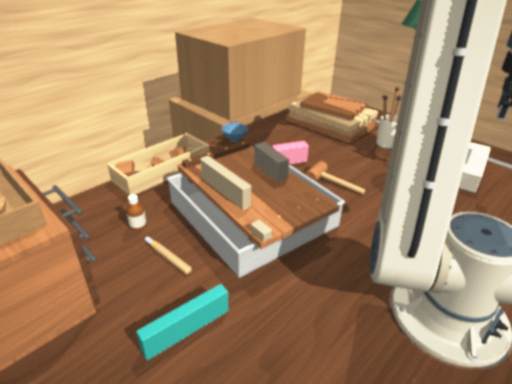

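In the scene view, the candidates are the buff stone standing on the planks at (290,163), the turquoise one on the bench at (312,128), the grey short stone at (243,185) and the pink look-alike at (198,270). The buff stone on the bridge's left side is the long_stone, since its colour and place both match. I'll confirm it in a crop and measure it.

Run:
```python
import numpy as np, cv2
im=cv2.imread("pics/scene.png"); A=np.load("scene.npy");B=np.load("side.npy")
cv2.imwrite("pics/crop.png",cv2.resize(im[110:260,170:370],None,fx=4,fy=4,interpolation=cv2.INTER_CUBIC))
# top-down height map, 1mm/px, x .25-.75 up->down, y .3..-.3 
H=np.zeros((500,600),np.float32)
P=np.concatenate([A.reshape(-1,3),B.reshape(-1,3)]);P=P[np.isfinite(P).all(1)]
P=P[(P[:,0]>.2)&(P[:,0]<.8)&(abs(P[:,1])<.35)&(P[:,2]<.25)]
np.save("P.npy",P)
def rect(m,n):
    q=P[m]; c,s,a=cv2.minAreaRect((q[:,:2]*1000).astype(np.float32)); print(n,len(q),np.round(c),np.round(s),round(a,1),q[:,2].mean())
pl=abs(P[:,2]-.1)<.004; rect(pl,"planks")
hi=(P[:,2]>.152)&(P[:,2]<.168)
q=P[hi]; 
I=np.zeros((600,700),np.uint8); I[((q[:,0]-.2)*1000).astype(int),((q[:,1]+.35)*1000).astype(int)]=255
I=cv2.dilate(I,np.ones((9,9)))
n,L,S,C=cv2.connectedComponentsWithStats(I)
for k in range(1,n):
    if S[k,4]>600:
        qq=q[L[((q[:,0]-.2)*1000).astype(int),((q[:,1]+.35)*1000).astype(int)]==k]
        print(len(qq),cv2.minAreaRect((qq[:,:2]*1000).astype(np.float32)),qq[:,2].mean())
lo=(P[:,2]>.112)&(P[:,2]<.1195); q=P[lo]
I[:]=0;I[((q[:,0]-.2)*1000).astype(int),((q[:,1]+.35)*1000).astype(int)]=255
I=cv2.dilate(I,np.ones((9,9)))
n,L,S,C=cv2.connectedComponentsWithStats(I)
for k in range(1,n):
    if S[k,4]>400:
        qq=q[L[((q[:,0]-.2)*1000).astype(int),((q[:,1]+.35)*1000).astype(int)]==k]
        print("lo",len(qq),cv2.minAreaRect((qq[:,:2]*1000).astype(np.float32)),qq[:,2].mean())
```

```text
planks 11271 [533. 129.] [404. 405.] 80.4 0.09966518668562974
951 ((541.001953125, 126.63764953613281), (31.329545974731445, 184.05319213867188), 83.9676284790039) 0.15885720129973688
796 ((529.9780883789062, -30.086681365966797), (40.92885208129883, 122.18827056884766), 78.17098236083984) 0.15892099891431666
lo 90 ((362.7825622558594, 176.60946655273438), (31.250288009643555, 49.985347747802734), 85.16783905029297) 0.11590061727941738
lo 205 ((541.4450073242188, 126.547607421875), (32.31745147705078, 184.0464630126953), 84.13134002685547) 0.11569911395504205
lo 136 ((530.0614013671875, -29.499961853027344), (41.17418670654297, 120.43241119384766), 77.54631042480469) 0.115755349023067
lo 890 ((692.428955078125, 21.81609344482422), (224.28639221191406, 29.12712287902832), 80.281494140625) 0.11547555828582015
```

View pics/crop.png

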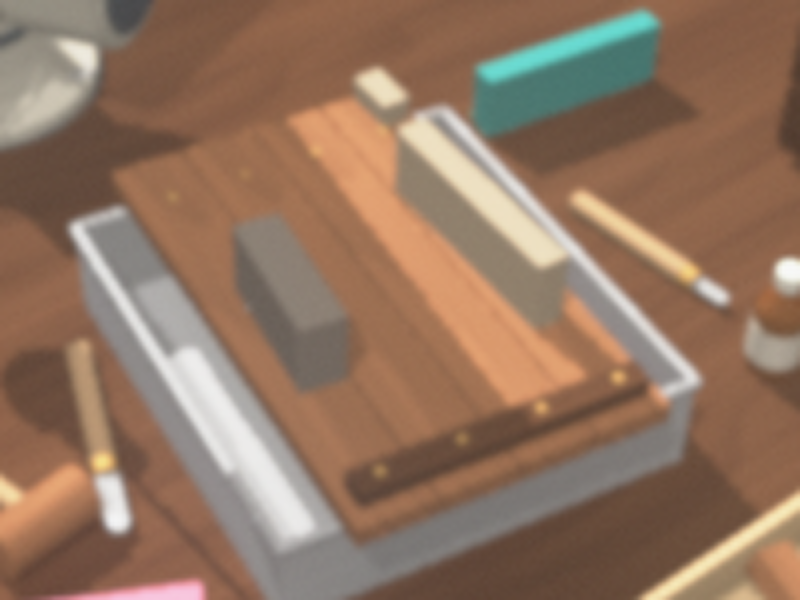

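The crop confirms it: the buff stone stands on the planks at left, turquoise is off the bridge, and the grey short stone is at right. In bridge coordinates the long stone is at (9, 78) mm with relative yaw +3.7°, and the short stone is at (25, -79). Both fit the description, so I'll tip the long one now.

```bash
cat >> h.py <<'E'
BY=np.radians(-9.7); BC=np.array([.5189,.0516])
def W(x,y,z,yaw=BY,o=BC):
    c,s=np.cos(yaw),np.sin(yaw); return [o[0]+c*x-s*y,o[1]+s*x+c*y,z]
def best(p,yaws):
    q0=np.array(r.get_qpos()); b=[]
    for y in yaws:
        q=kinematics.solve_ik(p,[180,0,y])
        if q is not None: b.append((abs(np.array(q)-q0).max(),y))
    return min(b)[1]
def rects():
    P=np.concatenate([cloud(n)[1].reshape(-1,3) for n in("scene","side")]); P=P[np.isfinite(P).all(1)]
    c,s=np.cos(BY),np.sin(BY); d=P[:,:2]-BC; B=np.c_[d@[c,s],d@[-s,c],P[:,2]]*1000
    B=B[(abs(B[:,0])<200)&(abs(B[:,1])<120)]
    for nm,l,h in(("top160",152,168),("top125",121,129),("z112-119",112,119.5)):
        q=B[(B[:,2]>l)&(B[:,2]<h)]; ij=(q[:,:2]+250).astype(int)
        I=np.zeros((500,500),np.uint8); I[ij[:,0],ij[:,1]]=1
        n,L,S,_=cv2.connectedComponentsWithStats(cv2.dilate(I,np.ones((9,9))))
        for k in range(1,n):
            qq=q[L[ij[:,0],ij[:,1]]==k]
            if len(qq)>60: print(nm,len(qq),[np.round(v,1) for v in cv2.minAreaRect(qq[:,:2].astype(np.float32))],"x",qq[:,0].min().round(1),qq[:,0].max().round(1))
E
python3 - <<'E'
from h import *
sy=np.radians(-6.0); o=np.array([.541,.1266])
S=lambda y,z: W(0,y,z,sy,o)
p=S(.036,.25); yaw=best(p,[84,-96]); print(yaw)
hand.set_gripper(.6)
r.move_ptp(p,[180,0,yaw])
r.move_l(S(.036,.138),.12)
print(r.get_time_s(),r.get_wrist_force())
for y in(.018,.008,-.003): print(r.move_l(S(y,.138),.05,guard=15),r.get_wrist_force(),r.get_eef_pos())
r.hold(.3)
r.move_l(S(.03,.138),.15); r.move_l(S(.03,.22),.2)
print(r.get_time_s()); rects()
cv2.imwrite("pics/tip.png",cams.snapshot("side")[0])
E
```

```text
-96
4.4417 [0.466911   0.03321202 0.49368662]
False [ 2.32134704  2.43207052 -0.31877165] [0.54315912 0.14436296 0.13830556]
False [ 0.02309823 -0.29590313 -1.00369119] [0.54136213 0.13388685 0.13759366]
False [0.7303425  0.45442528 0.3073729 ] [0.54063905 0.12321297 0.13799601]
6.8917
top160 785 [array([ 24.9, -78.3]), array([ 40.5, 119.9]), np.float64(86.9)] x -35.3 84.1
top125 146 [array([-173.8,   99.5]), array([48.3, 28.4]), np.float64(1.5)] x -197.8 -149.6
top125 1864 [array([12.7, 33.9]), array([185.8,  64.4]), np.float64(4.0)] x -81.3 105.8
top125 150 [array([ 25.1, -78.3]), array([ 40.7, 119.6]), np.float64(87.4)] x -34.2 84.8
z112-119 84 [array([-173.3,   98.3]), array([50.4, 29. ]), np.float64(4.4)] x -199.3 -147.3
z112-119 254 [array([13. , 33.5]), array([184.9,  65.9]), np.float64(3.7)] x -80.8 105.9
z112-119 140 [array([ 24.6, -78.5]), array([ 42.1, 118.7]), np.float64(87.9)] x -34.9 83.8
z112-119 863 [array([176.9,  -0.2]), array([ 28.6, 224.2]), np.float64(0.2)] x 162.5 191.3
```

View pics/tip.png

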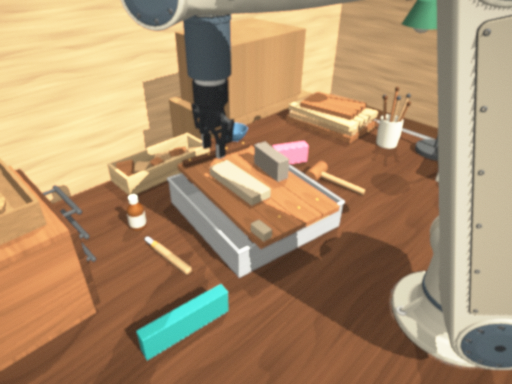

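The stone lies flat, with its centre at (13, 34) mm, relative yaw 3.8° and its middle at side-view pixel (240,182). The short stone and dresser haven't moved. Next I'll push its near end with both fingers, square to the bridge.

Run:
```python
from h import *
d=np.degrees(BY); Y=.030
p=W(-.11,Y,.22); yaw=best(p,[d,d+180]); print(yaw)
r.move_l(W(-.06,.06,.25),.2)
hand.set_gripper(.3); r.move_ptp(p,[180,0,yaw])
r.move_l(W(-.11,Y,.107),.12)
print(r.get_time_s(),r.get_wrist_force())
r.move_l(W(-.092,Y,.107),.08)
print(r.move_l(W(-.040,Y,.107),.04,guard=40),r.get_wrist_force())
print(r.move_l(W(-.012,Y,.107),.02,guard=18),r.get_wrist_force())
e=np.array(r.get_eef_pos()); c,s=np.cos(BY),np.sin(BY); print("bridge x",(e[:2]-BC)@[c,s])
r.hold(.2); print(r.get_wrist_force())
r.move_l(W(-.09,Y,.107),.1); r.move_l(W(-.13,Y,.25),.2)
print(r.get_time_s()); rects()
im=cams.snapshot("scene")[0]; cv2.imwrite("pics/push.png",cv2.resize(im[110:260,170:370],None,fx=4,fy=4,interpolation=cv2.INTER_CUBIC))
```

```text
-9.7
10.4167 [ 0.62925296 -0.3723693  -0.09679259]
False [-6.99852237  1.86798209  5.40720967]
True [-0.23286613  0.63694107  0.45120994]
bridge x -0.02451727985896241
[ 0.61641457 -0.16075769  0.14967224]
15.1
top160 631 [array([ 24.9, -78.6]), array([ 40.1, 120.6]), np.float64(87.5)] x -35.8 84.9
top125 146 [array([-173.5,   99.3]), array([46.5, 27.8]), np.float64(5.3)] x -197.5 -149.3
top125 149 [array([ 25.7, -78.8]), array([ 40.5, 121.7]), np.float64(87.4)] x -35.1 85.9
top125 1816 [array([76.2, 26.9]), array([185.3,  65.2]), np.float64(0.3)] x -16.3 169.0
z112-119 92 [array([-174. ,   99.4]), array([47.8, 30.7]), np.float64(2.9)] x -197.9 -150.2
z112-119 137 [array([ 25.3, -78.7]), array([ 40.2, 121.6]), np.float64(87.4)] x -35.6 86.4
z112-119 1052 [array([87.2, -1.2]), array([207. , 223.7]), np.float64(0.5)] x -16.7 191.6
```

View pics/push.png

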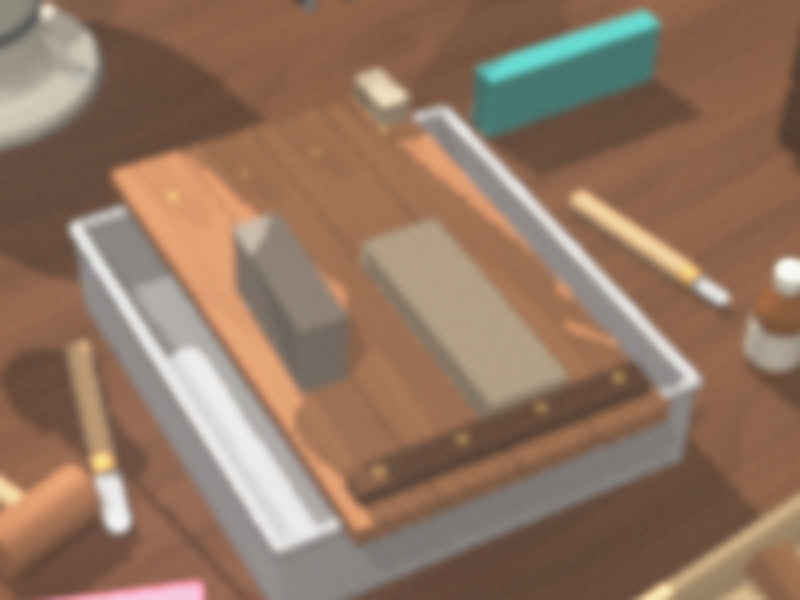

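The view shows the stone flat, with its far end against the strip at about (530,400) and its yaw within 0.3°. Everything else is undisturbed. One gentle press will confirm it's snug, then I'll hand in.

Run:
```python
from h import *
Y=.027
r.move_l(W(-.06,Y,.20),.2); r.move_l(W(-.06,Y,.107),.12); r.move_l(W(-.032,Y,.107),.08)
f0=np.array(r.get_wrist_force())
c,s=np.cos(BY),np.sin(BY)
for x in np.arange(-.030,-.015,.001):
    r.move_l(W(x,Y,.107),.02); f=np.array(r.get_wrist_force())-f0; e=np.array(r.get_eef_pos())
    print(round(x,4),((e[:2]-BC)@[c,s]).round(4),(f[:2]@[c,s]).round(1))
    if f[:2]@[c,s]<-14: break
r.move_l(W(-.08,Y,.107),.1); r.move_l(W(-.10,Y,.25),.2); r.hold(.3)
print(r.get_time_s()); rects()
```

```text
-0.03 -0.0302 -0.2
-0.029 -0.029 -0.0
-0.028 -0.028 0.0
-0.027 -0.027 0.4
-0.026 -0.0259 0.7
-0.025 -0.0249 0.5
-0.024 -0.0243 -0.9
-0.023 -0.0242 -4.7
-0.022 -0.0242 -10.0
-0.021 -0.0242 -13.4
-0.02 -0.0241 -18.1
21.9333
top160 678 [array([ 24.7, -78.3]), array([ 41. , 120.1]), np.float64(87.9)] x -35.6 84.6
top125 140 [array([-174.,   98.]), array([46.3, 28.7]), np.float64(7.1)] x -198.4 -149.7
top125 151 [array([ 24.3, -79.1]), array([ 41.5, 119.8]), np.float64(87.8)] x -35.7 84.4
top125 1831 [array([76.1, 26.9]), array([185.6,  65.3]), np.float64(0.3)] x -16.7 168.8
z112-119 89 [array([-172.9,   98.7]), array([51., 29.]), np.float64(3.1)] x -198.7 -147.4
z112-119 126 [array([ 24.9, -77.7]), array([ 42.1, 120.5]), np.float64(88.1)] x -35.2 85.1
z112-119 1038 [array([87.3, -1.1]), array([208.1, 223.3]), np.float64(0.2)] x -16.8 191.3
```

The press met a firm stop: 18 N with no movement. The stone is snug and square.

```bash
python3 -c "
from h import *
print(r.job_done())"
```

```text
the job is handed in; nothing more can be done
None
```

The job is handed in at about 22 s: the long stone lies flat, square (within about 0.3°) and snug against the stop strip, with the short stone still standing and nothing else seen to have moved.

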